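# Put the hotplate on keep-warm by clicks and take the jug off

## Task

The steel jug on the hotplate is done. First put the plate on keep-warm: its heating dial (the left one, with the red ring) has no numbers, so turn it anticlockwise until it comes up against its stop and from there count four clicks clockwise, leaving the stirring dial beside it as it is. Then, with that dial let go, lift the jug off the plate by its handle and set it down gently, upright and wholly on the round cork mat, without tipping it on the way or disturbing the bottles, vials and flask around.

Things in the scene. Friction and masses are not known exactly. Their poses are not given: they have to be found in the camera images.
- stirrer: Hotplate stirrer, light grey housing 200 deep (x) x 170 wide (y), fixed near the middle, turned a little. Origin: centre of its underside; own -x is the front. The dark front panel slopes at 30 degrees, from 26 mm height (x = -100 mm) up to 66 mm (x = -30 mm), and carries two round black knobs, 40 mm left (+y, red ring: heating) and 40 mm right (-y, blue ring: stirring) of the middle.
- plate_top (a point): Centre of the top of the white heating plate, 112 x 164 mm, behind the panel: at (40, 0, 79) mm from the stirrer's origin.
- heat_dial (a joint): Heating dial angle in rad, growing clockwise for someone facing the panel. Rests (clicks) every 0.5236 rad: 0 is the rest at the anticlockwise end (hard stop 0.07 beyond), the n-th click from it lies at n x 0.5236, nine in all. Starts on the 5th, 6th or 7th. Each click takes about 0.2 N m, then the dial jumps into the next rest; let go between two, it falls to one of them. The stop does not yield.
- heat_dial_grip (a point): Point on the heating dial's axis at grip height, not turning with it: z = dial axis, out of the panel, 30 degrees from vertical, leaning to the front; x = up the slope; y = to the panel's left. The knob is a round, finely ribbed grip of 36 mm diameter, from 13 mm below this point to 12 mm above it; the panel lies 16 mm below it. Gripped lightly it slips.
- heat_dial_mark (a point): Outer end of the white pointer line on top of the heating dial, 16.5 mm from its axis; turns with the dial. At joint value 0 it points down the slope and to the left (225 degrees clockwise from straight up the slope). The dots round the dial are only a min-to-max sweep and do not mark the clicks.
- stir_dial_mark (a point): The same point on the stirring dial, the equal knob with the blue ring 80 mm to the right of the heating dial. It turns smoothly, and must stay as it is.
- jug: Lidded steel jug, 90 mm diameter, 118 mm tall with the lid's small black knob, about 0.4 kg, standing on the middle of the heating plate. Origin: centre of its underside; z up. The handle stands out to its own -x side, which points to the robot's right or front right.
- jug_handle: The jug's D-shaped side handle (frame as the jug's). Its black upright grip is 14 mm (radially) x 12 mm (across) and reaches from 32 to 94 mm above the jug's base, its middle 82 mm from the jug's axis; about 30 mm are open between it and the jug's wall, bridged by two flat steel arms at 38 and 86 mm height.
- handle_top (a point): Centre of the top of the black upright grip of the handle, 82 mm from the jug's axis and 94 mm above its base.
- mat: Round cork mat, 132 mm diameter, 8 mm thick, lying fixed on the worktop beside the hotplate, on its left or its right. Origin: centre of its underside.
- flask: Clear conical glass flask, 97 mm base diameter, 154 mm tall, standing on the other side of the hotplate. Origin: centre of its base. A bystander.
- red_bottle: White bottle with a red band, 49 mm diameter, 100 mm tall, back left. A bystander.
- green_bottle: White bottle with a green band, 49 mm diameter, 100 mm tall, back left. A bystander.
- wash_bottle: White wash bottle with a blue cap and bent spout, 181 mm tall, back right. A bystander.
- vial_white: Small glass vial with white cap, 27 mm diameter, 58 mm tall, right rear. A bystander.
- vial_blue: Small glass vial with blue cap, 27 mm diameter, 58 mm tall, right rear. A bystander.

How it is judged:
On the way, in this order (a step that is already met when the one before it is completed fails the run):
1. the heating dial has been turned anticlockwise to its end (value of joint heat_dial below 0.12 rad), for 0.1 s.
2. the heating dial rests on the fourth click from the end, let go (value of joint heat_dial between 1.95 and 2.24 rad and distance between the grasp point and heat_dial_grip above 0.06 m), for 0.2 s.
3. the jug is lifted clear of the plate, held by its handle (z of jug in the frame of stirrer above 0.094 m and contact force between the fingers and jug_handle above 1 N), for 0.2 s.
At the end, for the whole second after the job is handed in: The heating dial rests on the fourth click from its anticlockwise end (within 0.14 rad), and the jug stands still and upright on the cork mat, wholly on it (its axis within 21 mm of the mat's centre) (value of joint heat_dial between 1.95 and 2.24 rad and horizontal distance between jug and mat below 0.021 m and z of jug in the frame of mat between 0.005 and 0.011 m and angle between jug's own z axis and vertical below 0.06 rad and linear speed of jug below 0.02 m/s); the robot touches nothing.
It fails at once if the stirring dial was turned (its mark moved more than 5 mm) (distance of stir_dial_mark from where it was at the start of the episode above 0.005 m).
It fails at once if the jug was tipped more than 26 degrees (angle between jug's own z axis and vertical above 0.45 rad).
It fails at once if the jug fell or was banged onto the mat (faster than 0.35 m/s within 30 mm of it) (horizontal distance between jug and mat below 0.05 m and z of jug in the frame of mat below 0.038 m and linear speed of jug above 0.35 m/s).
It fails at once if a bottle, vial or the flask was shifted by more than 25 mm (distance of any of flask, red_bottle, green_bottle, wash_bottle, vial_white, vial_blue from where it was at the start of the episode above 0.025 m).
It also fails if it takes over 72 s, if anything falls off the work surface, if the arm or the gripper's body presses on something with over 40 N, if the wrist force passes 120 N, or if a joint passes its speed limit or range.

## Robot

A 6-joint arm with a two-finger parallel gripper is mounted at the origin on a cart in front of the work surface, level with it; the furniture and walls round the work are solid. World frame = base frame: x ahead of the robot, y to its left, z up, the work surface at z = 0. Lengths are in m, angles in rad, forces in N, time in s.
With the tool pointing down it reaches from about 0.35 to 0.775 m from the base axis. Payload 5.5 kg.
Tool frame: the origin (TCP) lies at the very end of the fingers, on their centre line; the grasp point (between the pads) lies env.pinch_z behind it (env.pinch_z is the distance from the TCP to the grasp point, in m); z points along the fingers, y is the line along which they close (so a half turn about z gives the same grasp; the last joint's range is limited). The gripper opens to 85 mm and grips with 20 to 120 N. Pads are 22 mm wide; open, the fingers measure 114 mm over their backs; the gripper's body (76 mm by 85 mm) begins 54 mm behind the grasp point. The pads swing forward as they close: fully open they stand 13 mm farther back than shut.
Start: joints at [-1.432, 0.313, 0.046, 1.304, 0, 1.431], TCP at [0.158, -0.553, 0.231] pointing down, gripper open.
Joint ranges: [-2.76, 2.76], [-0.86, 1.69], [-1.03, 1.26], [-2.2, 2.34], [-1.47, 1.5], [-3.14, 3.14]. Speed limits (rad/s): [2.57, 2.57, 3.14, 3.14, 3.14, 3.14].

## Interface

Orientations are given as a unit quaternion [w, x, y, z].
In Python, from workcell import env, eyes gives the robot as it stands.
- The arm moves only by the shell command python3 -m jog 'ROWS' [FORCE]. ROWS is JSON, one flat list of numbers, 7 for each row, row after row: the shift along the world's x, y, z as a fraction of full scale, then the turn, a rotation vector about the world's x, y, z as a fraction of full scale, then the opening, from -1 (shut) to 1 (fully open), so that 0 is half open. A call has 1 to 12 rows; each row is the pose to reach, as a shift and turn from the pose commanded when the call began, turning the shorter way round; what a row does not reach only later rows make up. Full scale, the value 1, is 20 cm for a shift and pi rad for a turn. A row lasts 1/12 s, in which the tool goes at most 41.7 mm and 7.16 degrees, less where a joint would pass 70% of its speed; a pose out of reach is approached as far as the arm can. A call with a number of a shift or a turn outside -1 to 1 is refused whole. A call with a gripper value outside its range is refused whole. The fingers move at their own pace and stop on an object; FORCE is the grip in N (left out, the last holds). Time passes only in rows, so rows that repeat a pose let the fingers close. It gives the time, the measured TCP pose, the force, the opening and the grip force at its end, in the units of the state.
- env.get_state(): the state, without advancing time (a new reading comes with each control period).
- eyes.read_camera(name): name is "scene" or "top" or "wrist"; returns (picture, depth): 384x512x3 uint8, red, green, blue; 384x512 float32, m along the optical axis (not along the pixel's ray), 0 where there is no reading.
- eyes.calibration(name): a dict with "fx", "fy", "cx", "cy" (pixels), "R" (3x3) and "t" (3): a world point X has camera coordinates R X + t; the wrist camera has in their place "tool_from_camera" (4x4, takes a point from camera to tool coordinates, whose origin is the TCP and whose axes are the flange's). Camera axes: x right, y down, z forward; pixel columns grow to the right and rows downward; lengths in m; the calibration is good to about 2 mm. A picture is of the moment at which its call begins: read the wrist's pose just before it. calibration takes no time and is no camera call.
- env.hand_in(): hands the job in; it is judged then, once.
The state is a dict: "clock": time; "joint_pos": joint angles; "qvel": joint speeds; "tau": joint torques, N m; "tcp_pos": TCP position; "orientation": TCP orientation; "wrist_force": force on the tool from outside, world axes, zero at the start; "ft_torque": the same for the moment, N m; "finger_gap": finger opening in m; "grip_force": force on a finger pad.
Only numpy, scipy, OpenCV 4.12 (cv2) and the standard library are available. Lean on these libraries where they do the work, as an engineer would, in place of code of your own. Each camera call takes 0.05 s, during which the arm holds its last target. There are 200 camera calls.

## Working session

There is one attempt and no reset: what is moved stays moved. The work goes in short steps, Python scripts to look and compute and a shell command to move; the robot and the scene stay as the last step left them, time stands still between calls to the robot, and variables do not carry over. Pictures are saved under pics/ and viewed, at most 11 in all, crops included, and the job is handed in when it is done.

```bash
ls; mkdir -p pics; cat > h.py <<'E'
import numpy as np, cv2
from workcell import env, eyes
from scipy.spatial.transform import Rotation as Ro
def cam(n):
    s=env.get_state(); im,d=eyes.read_camera(n); c=eyes.calibration(n)
    if n=="wrist":
        q=s["orientation"]; R=Ro.from_quat([q[1],q[2],q[3],q[0]]).as_matrix()
        T=np.eye(4);T[:3,:3]=R;T[:3,3]=s["tcp_pos"]; T=T@np.array(c["tool_from_camera"])
    else:
        T=np.eye(4);R=np.array(c["R"]);T[:3,:3]=R.T;T[:3,3]=-R.T@np.array(c["t"])
    return im,d,c,T
def pts(d,c,T):
    v,u=np.indices(d.shape); P=np.stack([(u-c["cx"])/c["fx"]*d,(v-c["cy"])/c["fy"]*d,d],-1)
    return P@T[:3,:3].T+T[:3,3]
def ray(u,v,z,c,T):
    r=T[:3,:3]@np.array([(u-c["cx"])/c["fx"],(v-c["cy"])/c["fy"],1]); o=T[:3,3]
    return o+r*(z-o[2])/r[2]
E
python3 - <<'E'
from h import *
print(env.get_state(), env.pinch_z)
for n in ["scene","top"]:
    im,d,c,T=cam(n); np.savez(f"{n}.npz",im=im,d=d,T=T); print(n,T.round(3),c["fx"],c["cx"],c["cy"])
    cv2.imwrite(f"pics/{n}.png",im[...,::-1])
E
```

```text
pics
{'clock': 0.0, 'joint_pos': array([-1.43158219e+00,  3.14028372e-01,  4.49822034e-02,  1.30359119e+00,
        1.09038452e-05,  1.43119407e+00]), 'qvel': array([-5.70660622e-04, -9.08107216e-05,  4.57455064e-04,  6.64460856e-05,
       -2.58867226e-04,  9.97908976e-05]), 'tau': array([-8.79477302e-04, -4.80629575e+01,  2.98530579e+01,  1.97017263e-02,
       -1.57771728e-04,  1.99026084e-05]), 'tcp_pos': array([ 0.15817219, -0.55229142,  0.23039427]), 'orientation': array([-9.20513287e-04,  9.90297986e-01,  1.38957011e-01,  5.63055481e-06]), 'wrist_force': array([-0.51711512, -0.0732565 , -0.11914076]), 'ft_torque': array([ 0.06274477,  0.05099464, -0.01794495]), 'grip_force': 0.0, 'finger_gap': 0.08542640842103222} 0.0187
scene [[-0.499 -0.334  0.8   -0.061]
 [-0.866  0.177 -0.467  0.492]
 [ 0.015 -0.926 -0.377  0.455]
 [ 0.     0.     0.     1.   ]] 346.9520964922472 257.87548109648657 191.2587914762387
top [[-0.004 -0.996  0.087  0.51 ]
 [-1.     0.005  0.005  0.072]
 [-0.006 -0.087 -0.996  1.184]
 [ 0.     0.     0.     1.   ]] 372.4658377624435 260.94756803157367 193.72818730574804
```

View pics/scene.png

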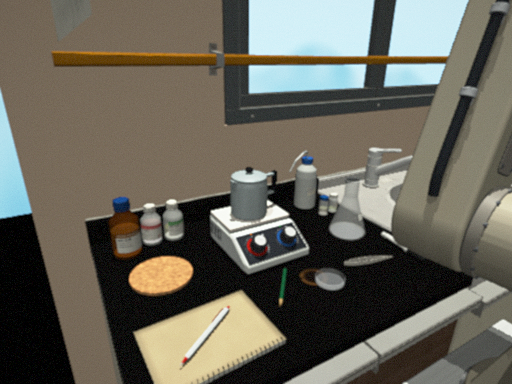

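View pics/top.png

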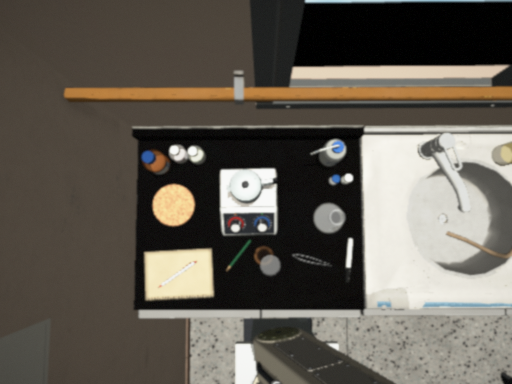

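The scene view shows the mat on the left (160,275), the red-ringed dial at (258,244) and the blue at (288,237). In the top view the mat is at (173,205), the dials at (236,224) and (262,224), the jug at (245,185), and the handle points right to about (275,182).

```bash
python3 - <<'E'
from h import *
cc={n:eyes.calibration(n) for n in("scene","top")}
for n in("top","scene"):
    f=np.load(n+".npz"); im,d,T=f["im"],f["d"],f["T"]; c=cc[n]; P=pts(d,c,T)
    hsv=cv2.cvtColor(im,cv2.COLOR_RGB2HSV); H,S,V=[hsv[...,i].astype(int) for i in range(3)]
    r=(P[...,2]>.035)&(P[...,2]<.08)&(P[...,0]>.3)&(P[...,0]<.6)&(abs(P[...,1]-.07)<.25)
    for nm,m in dict(red=r&(S>120)&((H<8)|(H>172)),blue=r&(S>110)&(H>100)&(H<130)).items():
        v,u=np.nonzero(m); print(n,nm,len(u),np.median(u),np.median(v),P[m].mean(0).round(4),np.ptp(P[m],axis=0).round(3) if len(u) else 0)
    m=(H>5)&(H<22)&(S>80)&(P[...,2]>-.005)&(P[...,2]<.02)&(P[...,1]>.15)&(V>120)
    k,l,st,ce=cv2.connectedComponentsWithStats(m.astype(np.uint8)); i=1+st[1:,4].argmax(); (x,y),w,a=cv2.fitEllipse(cv2.findContours((l==i).astype(np.uint8),0,1)[0][0])
    print(n,"mat",x,y,w,ray(x,y,.008,c,T).round(4),P[l==i].mean(0).round(4))
    # plate/housing by depth
    for lo,hi,nm in((.07,.088,"plate"),(.155,.21,"above jug")):
        m=(P[...,2]>lo)&(P[...,2]<hi)&(P[...,0]>.4)&(P[...,0]<.7)&(abs(P[...,1]-.1)<.16)
        k,l,st,ce=cv2.connectedComponentsWithStats(m.astype(np.uint8)); i=1+st[1:,4].argmax();q=P[l==i]
        rc=cv2.minAreaRect((q[:,:2]*1000).astype(np.float32)); print(n,nm,len(q),rc,q[:,2].min().round(3),np.median(q[:,2]).round(4),q[:,2].max().round(3))
    np.save(n+"P.npy",P)
im=np.load("top.npz")["im"][150:245,130:350]; im2=np.load("scene.npz")["im"][150:280,190:340]
a=cv2.resize(im,(780,337),interpolation=3);
cv2.imwrite("pics/c1.png",cv2.resize(np.load("top.npz")["im"][160:245,210:320],(770,595),interpolation=2)[...,::-1])
E
```

```text
top red 66 235.5 220.0 [0.5276 0.1561 0.0536] [0.027 0.046 0.028]
top blue 64 261.5 219.5 [0.5291 0.077  0.0528] [0.027 0.046 0.031]
top mat 173.00144958496094 204.48196411132812 (41.12244415283203, 41.773712158203125) [0.5797 0.3574 0.008 ] [0.5793 0.3577 0.0064]
top plate 1076 ((625.756103515625, 120.29194641113281), (162.71575927734375, 111.64575958251953), 89.89451599121094) 0.07 0.0776 0.088
top above jug 900 ((631.9721069335938, 108.70167541503906), (85.5815658569336, 125.88690185546875), 37.84320068359375) 0.155 0.1793 0.199
scene red 123 252.0 250.0 [0.513  0.1631 0.0478] [0.042 0.045 0.037]
scene blue 118 283.0 241.5 [0.5134 0.0831 0.0471] [0.047 0.1   0.037]
scene mat 160.38275146484375 274.5489807128906 (35.80388259887695, 64.5250244140625) [0.5748 0.3583 0.008 ] [0.5756 0.3576 0.0084]
scene plate 982 ((622.1222534179688, 116.90799713134766), (112.08802032470703, 164.8380126953125), 0.5388826727867126) 0.07 0.0795 0.088
scene above jug 776 ((611.1098022460938, 103.97052001953125), (134.713134765625, 75.55858612060547), 81.87162017822266) 0.155 0.1761 0.198
```

View pics/c1.png

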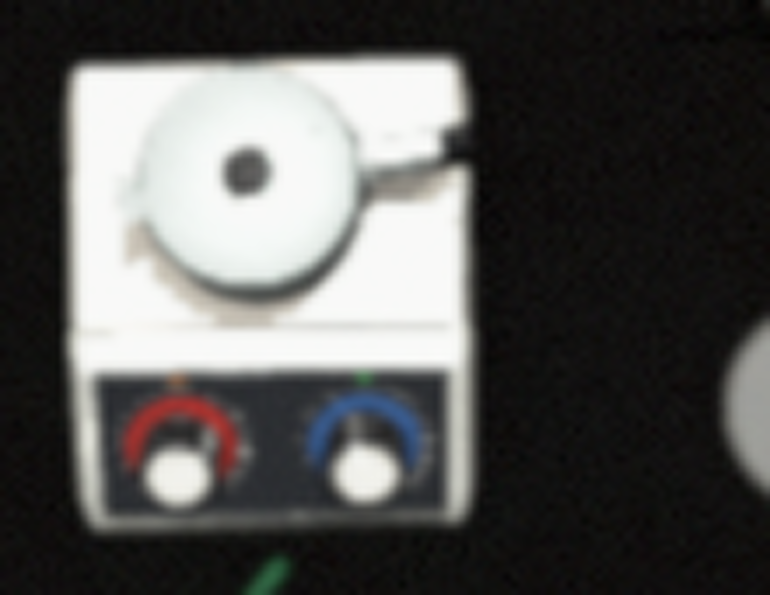

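The crop shows the stirrer almost square to the world, with its yaw about 0.5°. The heating knob top is at crop (178,475), and the handle points right and slightly back at (455,145). I'm starting the move now, staying high above the flask.

```bash
python3 - <<'E'
from h import *
c=eyes.calibration("wrist"); print(np.array(c["tool_from_camera"]).round(3),c["fx"])
r=Ro.from_euler('z',.5,degrees=True)*Ro.from_euler('y',-30,degrees=True)*Ro.from_euler('z',32,degrees=True)
print(r.as_rotvec()/np.pi)
E
python3 -m jog '[0.5,0.5,0.3,0,0,0,1, 1,1,0.35,0,0,0,1, 1,1,0.35,0,0,0,1,1,1,0.35,0,0,0,1,1,1,0.35,0,0,0,1,1,1,0.35,0,0,0,1,1,1,0.35,0,0,0,1,1,1,0.35,0,0,0,1,1,1,0.35,0,0,0,1]'
python3 -m jog '[0.5,1,0,0,0,0,1,0.5,1,0,0,0,0,1,0.5,1,0,0,0,0,1,0.5,1,0,0,0,0,1,0.5,1,0,0,0,0,1,0.5,1,0,0,0,0,1,0.5,1,0,0,0,0,1]'
```

```text
[[-0.001 -0.962 -0.274  0.07 ]
 [ 1.    -0.001 -0.    -0.001]
 [ 0.    -0.274  0.962 -0.143]
 [ 0.     0.     0.     1.   ]] 315.04343923702874
[-0.04584084 -0.16253937  0.17636741]
clock: 0.85
tcp_pos: [0.3597, -0.3513, 0.3017]
orientation: [0.0, 0.99, 0.141, 0.0]
wrist_force: [0.3, -0.6, -0.3]
finger_gap: 0.0856
grip_force: 0.0
clock: 1.43
tcp_pos: [0.4587, -0.1511, 0.3006]
orientation: [-0.001, 0.99, 0.14, -0.0]
wrist_force: [-0.4, -0.6, 0.3]
finger_gap: 0.0851
grip_force: 0.0
```

```bash
python3 -m jog '[0,0.8,0,-0.046,-0.163,0.176,1,0,0.8,0,-0.046,-0.163,0.176,1,0,0.8,0,-0.046,-0.163,0.176,1,0,0.8,0,-0.046,-0.163,0.176,1,0,0.8,0,-0.046,-0.163,0.176,1,0,0.8,0,-0.046,-0.163,0.176,1,0,0.8,0,-0.046,-0.163,0.176,1,0,0.8,0,-0.046,-0.163,0.176,1]'
python3 -m jog '[-0.01,0.75,-0.6,0,0,0,0.3,-0.01,0.75,-0.6,0,0,0,0.3,-0.01,0.75,-0.6,0,0,0,0.3,-0.01,0.75,-0.6,0,0,0,0.3,-0.01,0.75,-0.6,0,0,0,0.3,-0.01,0.75,-0.6,0,0,0,0.3,-0.01,0.75,-0.6,0,0,0,0.3]'
python3 - <<'E'
from h import *
im,d,c,T=cam("wrist"); cv2.imwrite("pics/w1.png",im[...,::-1]); np.savez("w1.npz",im=im,d=d,T=T); print(env.get_state()["joint_pos"])
E
```

```text
clock: 2.1
tcp_pos: [0.4566, 0.0056, 0.3003]
orientation: [0.105, 0.882, 0.394, 0.237]
wrist_force: [-0.5, -0.4, 0.1]
finger_gap: 0.0852
grip_force: 0.0
clock: 2.68
tcp_pos: [0.4569, 0.1571, 0.1801]
orientation: [0.104, 0.882, 0.396, 0.235]
wrist_force: [0.8, 0.1, 1.3]
finger_gap: 0.0555
grip_force: 0.0
[ 0.23508522 -0.20768113 -0.78432913  0.48205823 -0.11465654  2.50384186]
```

View pics/w1.png

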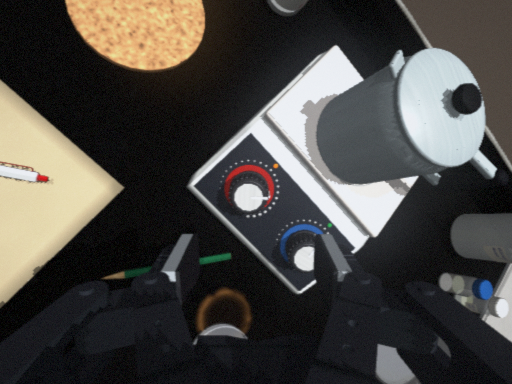

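The wrist view shows the heating knob cap at (248,197) with its pointer toward (268,198). That is about 45° clockwise of up-slope, so the dial starts on about the 6th click. The stirring knob cap is at (306,258).

```bash
python3 - <<'E'
from h import *
f=np.load("w1.npz"); im,d,T=f["im"],f["d"],f["T"]; c=eyes.calibration("wrist"); P=pts(d,c,T)
# panel plane from dark pixels in window
s=(slice(140,280),slice(190,350)); Q=P[s]; g=im[s].astype(int)
hsv=cv2.cvtColor(im,cv2.COLOR_RGB2HSV)[s].astype(int)
m=(hsv[...,2]<90)&(Q[...,2]>.02)&(Q[...,2]<.07); q=Q[m]
for _ in range(8):
    ce=q.mean(0); n=np.linalg.svd(q-ce,full_matrices=False)[2][2]; n*=np.sign(n[2]); q=Q[m]; e=(q-ce)@n; q=q[abs(e)<.003] if _>2 else q[e<np.quantile(e,.7-.0*_)]
print("panel n",n.round(3),ce.round(4),len(q), "z at x=.519:",ce[2]-(n[0]*(.519-ce[0])+n[1]*(.1585-ce[1]))/n[2])
h=(Q-ce)@n
for nm,(u,v) in dict(heat=(248,197),stir=(306,258)).items():
    w=(h>.022)&(h<.034)&(np.hypot(*(np.indices(h.shape)-np.array([v-140,u-190])[:,None,None]))<24)
    k,l,st,cc=cv2.connectedComponentsWithStats(w.astype(np.uint8)); i=1+st[1:,4].argmax()
    a=Q[l==i]; rc=cv2.minEnclosingCircle((((a-a.mean(0))@np.array([[n[2],0,-n[0]],[0,1,0]]).T)*1000).astype(np.float32))
    ct=a.mean(0); cir=ct+np.array([[n[2],0,-n[0]],[0,1,0]]).T@np.array(rc[0])/1000
    print(nm,len(a),"top mean",ct.round(4),"circ",cir.round(4),rc[1],"h",np.median(h[l==i]).round(4),"grip",(ct-n*.012).round(4))
for nm,mm in dict(red=(hsv[...,1]>130)&((hsv[...,0]<8)|(hsv[...,0]>172)),blue=(hsv[...,1]>120)&(hsv[...,0]>100)&(hsv[...,0]<130)).items():
    mm=mm&(abs(h)<.004); a=Q[mm]; A=np.c_[a[:,1],a@np.array([n[2],0,-n[0]])]; B=np.c_[2*A,np.ones(len(A))]; s_=np.linalg.lstsq(B,(A**2).sum(1),rcond=None)[0]
    # centre in (y, upslope)
    ex=np.array([n[2],0,-n[0]]); o=ce+ (s_[1]-ce@ex)*ex; o[1]=s_[0]; print(nm,"ring centre",o.round(4),"r",np.sqrt(s_[2]+s_[0]**2+s_[1]**2).round(4),"grip",(o+n*.016).round(4))
E
```

```text
panel n [-0.5   -0.006  0.866] [0.5194 0.1289 0.0472] 6346 z at x=.519: 0.04719396949307203
heat 1151 top mean [0.5073 0.1557 0.0713] circ [0.5068 0.1548 0.071 ] 17.83740997314453 h 0.027 grip [0.5133 0.1557 0.0609]
stir 728 top mean [0.5058 0.0794 0.0697] circ [0.5073 0.0751 0.0706] 17.810440063476562 h 0.027 grip [0.5118 0.0794 0.0593]
red ring centre [0.5028 0.1391 0.0376] r 0.0405 grip [0.4948 0.139  0.0515]
blue ring centre [0.5014 0.1011 0.0368] r 0.0325 grip [0.4934 0.101  0.0507]
```

```bash
python3 -m jog '[0.204,-0.009,-0.468,0,0,0,0.3,0.204,-0.009,-0.468,0,0,0,0.3,0.204,-0.009,-0.468,0,0,0,0.3,0.204,-0.009,-0.468,0,0,0,0.3,0.24,-0.009,-0.53,0,0,0,0.3,0.28,-0.008,-0.6,0,0,0,0.3,0.316,-0.008,-0.661,0,0,0,0.3,0.316,-0.008,-0.661,0,0,0,0.3,0.316,-0.008,-0.661,0,0,0,0.3]'
python3 -m jog '[0,0,0,0,0,0,-0.3,0,0,0,0,0,0,-0.6,0,0,0,0,0,0,-0.6,0,0,0,0,0,0,-0.6,0,0,0,0,0,0,-0.6,0,0,0,0,0,0,-0.6]' 60
python3 -c "
from h import *
s=env.get_state();print(s['ft_torque'],s['joint_pos'])"
```

```text
clock: 3.48
tcp_pos: [0.5208, 0.1546, 0.0505]
orientation: [0.105, 0.881, 0.395, 0.238]
wrist_force: [-0.2, 0.0, -0.6]
finger_gap: 0.0557
grip_force: 0.0
clock: 3.98
tcp_pos: [0.5193, 0.1561, 0.0507]
orientation: [0.104, 0.881, 0.396, 0.239]
wrist_force: [-5.0, 1.2, 6.0]
finger_gap: 0.0343
grip_force: 58.9
[0.24373329 0.73759285 0.03087195] [ 0.19561438  0.10813015 -0.89897777  0.04441179 -0.09265824  2.46717505]
```

```bash
python3 -m jog '[0,0,0,-0.111,-0.0015,0.192,-0.6,0,0,0,-0.111,-0.0015,0.192,-0.6,0,0,0,-0.111,-0.0015,0.192,-0.6,0,0,0,-0.111,-0.0015,0.192,-0.6,0,0,0,-0.111,-0.0015,0.192,-0.6,0,0,0,-0.111,-0.0015,0.192,-0.6,0,0,0,-0.222,-0.003,0.385,-0.6,0,0,0,-0.222,-0.003,0.385,-0.6,0,0,0,-0.222,-0.003,0.385,-0.6,0,0,0,-0.222,-0.003,0.385,-0.6,0,0,0,-0.222,-0.003,0.385,-0.6,0,0,0,-0.222,-0.003,0.385,-0.6]'
python3 - <<'E'
from h import *
s=env.get_state();print(s['ft_torque'],s['ft_torque']@[-.5,-.006,.866],s['joint_pos'])
im,d,c,T=cam("wrist"); cv2.imwrite("pics/w2.png",im[...,::-1])
E
```

```text
clock: 4.98
tcp_pos: [0.517, 0.1563, 0.0493]
orientation: [0.231, 0.417, 0.871, 0.116]
wrist_force: [-11.3, 2.1, 8.8]
finger_gap: 0.0342
grip_force: 60.7
[0.31307918 1.50019159 0.17051215] -0.01787721945265868 [ 0.19297827  0.10688662 -0.9036013   0.04313586 -0.08590522  1.06201544]
```

View pics/w2.png

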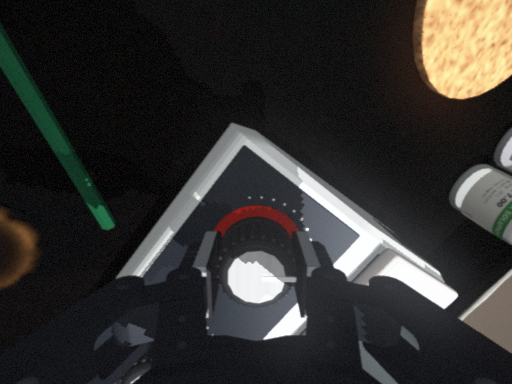

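The pointer still points right in the hand's frame ((275,278) to (293,278)), so the dial turned with the fingers and didn't slip.

```bash
python3 -m jog '[0,0,0,-0.111,-0.0015,0.192,-0.6,0,0,0,-0.111,-0.0015,0.192,-0.6,0,0,0,-0.111,-0.0015,0.192,-0.6,0,0,0,-0.111,-0.0015,0.192,-0.6,0,0,0,-0.111,-0.0015,0.192,-0.6,0,0,0,-0.111,-0.0015,0.192,-0.6,0,0,0,-0.222,-0.003,0.385,-0.6,0,0,0,-0.222,-0.003,0.385,-0.6,0,0,0,-0.222,-0.003,0.385,-0.6,0,0,0,-0.222,-0.003,0.385,-0.6,0,0,0,-0.222,-0.003,0.385,-0.6,0,0,0,-0.222,-0.003,0.385,-0.6]'
python3 -c "
from h import *
s=env.get_state();print(s['ft_torque'],s['ft_torque']@[-.5,-.006,.866],s['joint_pos'])"
python3 -m jog '[0,0,0,-0.025,0,0.043,-0.6,0,0,0,-0.05,0,0.086,-0.6,0,0,0,-0.056,0,0.096,-0.6,0,0,0,-0.061,0,0.106,-0.6,0,0,0,-0.061,0,0.106,-0.6,0,0,0,-0.061,0,0.106,-0.6,0,0,0,-0.061,0,0.106,-0.6]'
python3 -c "
from h import *
s=env.get_state();print(s['ft_torque'],s['ft_torque']@[-.5,-.006,.866],s['joint_pos'])"
```

```text
clock: 6.03
tcp_pos: [0.5165, 0.1537, 0.049]
orientation: [0.249, -0.24, 0.936, -0.061]
wrist_force: [-13.0, -6.6, 12.1]
finger_gap: 0.0344
grip_force: 61.1
[-1.1841087   1.60132717 -0.78270477] -0.09537594401751846 [ 0.18949722  0.10678891 -0.90079205  0.05132332 -0.08779707 -0.33524372]
clock: 6.62
tcp_pos: [0.5168, 0.1531, 0.0492]
orientation: [0.232, -0.411, 0.875, -0.107]
wrist_force: [-12.7, -8.6, 11.8]
finger_gap: 0.0343
grip_force: 61.1
[-1.45189271  1.45269516 -1.05786734] -0.19888292967243984 [ 0.18903608  0.10760638 -0.89637693  0.0583073  -0.08935543 -0.71298409]
```

```bash
for i in 1 2 3; do python3 -m jog '[0,0,0,-0.014,0,0.024,-0.6,0,0,0,-0.014,0,0.024,-0.6,0,0,0,-0.014,0,0.024,-0.6]' | grep -E 'tcp|clock'
python3 -c "
from h import *
s=env.get_state();print(s['ft_torque'],s['ft_torque']@[-.5,-.006,.866],s['joint_pos'][5])"; done
```

```text
clock: 6.87
tcp_pos: [0.5176, 0.1539, 0.0495]
[-0.84232455  1.27989052 -0.62149992] -0.12473600139399786 -0.8001350794069856
clock: 7.12
tcp_pos: [0.5184, 0.1554, 0.0501]
[-0.03018379  0.97900528 -0.32271874] -0.270256564206439 -0.8865389847724066
clock: 7.37
tcp_pos: [0.519, 0.1569, 0.0504]
[0.90071169 0.82204637 0.27410114] -0.21791653683086343 -0.9731364167481455
```

```bash
python3 - <<'E'
from h import *
im,d,c,T=cam("wrist"); cv2.imwrite("pics/w3.png",im[...,::-1])
E
```

```text
(no output)
```

View pics/w3.png

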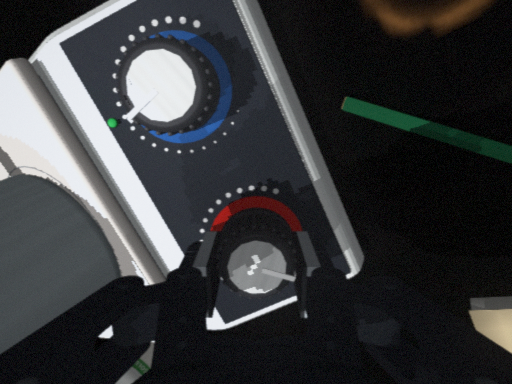

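After the last turns the pointer ((262,270) to (293,279)) lags the fingers by about 14°. The dial is held at its stop and the grip has slipped, as intended. The stirring pointer is untouched. I'll push a little further to be sure, then grip harder and count clockwise: 4° off the stop plus 120°.

```bash
python3 -m jog '[0,0,0,-0.022,0,0.038,-0.6,0,0,0,-0.022,0,0.038,-0.6,0,0,0,-0.022,0,0.038,-0.6]' | grep -E 'tcp|clock'
python3 -m jog '[0,0,0,0,0,0,-0.6,0,0,0,0,0,0,-0.6,0,0,0,0,0,0,-0.6]' 95 | tail -1
python3 -m jog '[0,0,0,0.08,0.001,-0.14,-0.6,0,0,0,0.08,0.001,-0.14,-0.6,0,0,0,0.08,0.001,-0.14,-0.6,0,0,0,0.08,0.001,-0.14,-0.6,0,0,0,0.08,0.001,-0.14,-0.6,0,0,0,0.172,0.002,-0.298,-0.6,0,0,0,0.172,0.002,-0.298,-0.6,0,0,0,0.172,0.002,-0.298,-0.6,0,0,0,0.172,0.002,-0.298,-0.6,0,0,0,0.172,0.002,-0.298,-0.6,0,0,0,0.172,0.002,-0.298,-0.6,0,0,0,0.172,0.002,-0.298,-0.6]'
python3 -m jog '[0,0,0,0.08,0.001,-0.14,-0.6,0,0,0,0.08,0.001,-0.14,-0.6,0,0,0,0.08,0.001,-0.14,-0.6,0,0,0,0.08,0.001,-0.14,-0.6,0,0,0,0.08,0.001,-0.14,-0.6,0,0,0,0.172,0.002,-0.298,-0.6,0,0,0,0.172,0.002,-0.298,-0.6,0,0,0,0.172,0.002,-0.298,-0.6,0,0,0,0.172,0.002,-0.298,-0.6,0,0,0,0.172,0.002,-0.298,-0.6,0,0,0,0.172,0.002,-0.298,-0.6,0,0,0,0.172,0.002,-0.298,-0.6]'
python3 - <<'E'
from h import *
s=env.get_state();print(s['ft_torque'],s['ft_torque']@[-.5,-.006,.866],s['joint_pos'])
im,d,c,T=cam("wrist"); cv2.imwrite("pics/w4.png",im[...,::-1])
E
```

```text
clock: 7.67
tcp_pos: [0.519, 0.1584, 0.0505]
grip_force: 93.6
clock: 8.92
tcp_pos: [0.5215, 0.1554, 0.0522]
orientation: [0.259, -0.097, 0.961, -0.02]
wrist_force: [-2.8, -0.3, 6.7]
finger_gap: 0.0331
grip_force: 94.9
clock: 9.92
tcp_pos: [0.5204, 0.1516, 0.0514]
orientation: [0.237, 0.413, 0.872, 0.114]
wrist_force: [-6.9, -13.9, 12.5]
finger_gap: 0.0332
grip_force: 96.6
[-2.41377561  0.37393041 -1.63895819] -0.21469357053543087 [ 0.18590441  0.1050563  -0.9042193   0.0372141  -0.09085376  1.04534854]
```

View pics/w4.png

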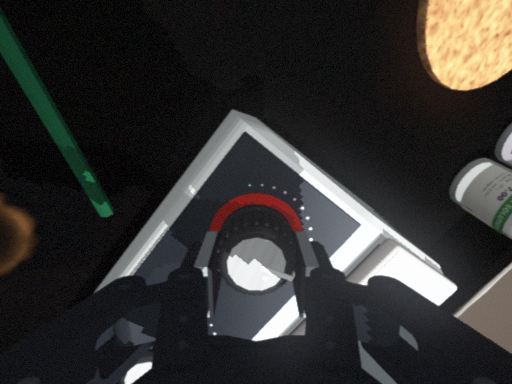

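The pointer ((262,262) to (292,275)) sits about 22° clockwise of the hand, which puts the dial at about 122°, the 4th click. I'll let go, back off and check.

```bash
python3 -m jog '[0,0,0,0,0,0,0.3,0,0,0,0,0,0,0.3,0,0,0,0,0,0,0.3,0,0,0,0,0,0,0.3,0,0,0,0,0,0,0.3,-0.1,0,0.173,0,0,0,0.3,-0.3,0,0.52,0,0,0,0.3,-0.4,0,0.69,0,0,0,0.3,-0.4,0,0.69,0,0,0,0.3,-0.4,0,0.69,0,0,0,0.3,-0.4,0,0.69,0,0,0,0.3]' 40
python3 - <<'E'
from h import *
im,d,c,T=cam("wrist"); np.savez("w5.npz",im=im,d=d,T=T); P=pts(d,c,T)
n=np.array([-.5,-.006,.866]); ce=np.array([.5194,.1289,.0472])
ex=np.array([.866,0,.5]); A=np.array([.5128,.1550,.0606])+n*.012
# rectify knob top: 10 px/mm grid, +-30mm; up = upslope, left = +y
g=np.linspace(-.03,.03,500); X=A+(-g[:,None,None])*ex+(-g[None,:,None])*np.array([0,1,0])
C=(X-T[:3,3])@T[:3,:3]; mu=(C[...,0]/C[...,2]*c["fx"]+c["cx"]).astype(np.float32); mv=(C[...,1]/C[...,2]*c["fy"]+c["cy"]).astype(np.float32)
r=cv2.remap(im,mu,mv,1); cv2.imwrite("pics/w5.png",r[...,::-1])
E
```

```text
clock: 10.88
tcp_pos: [0.4404, 0.1564, 0.1902]
orientation: [0.235, 0.41, 0.873, 0.119]
wrist_force: [1.0, 0.2, -0.1]
finger_gap: 0.0553
grip_force: 0.0
```

View pics/w5.png

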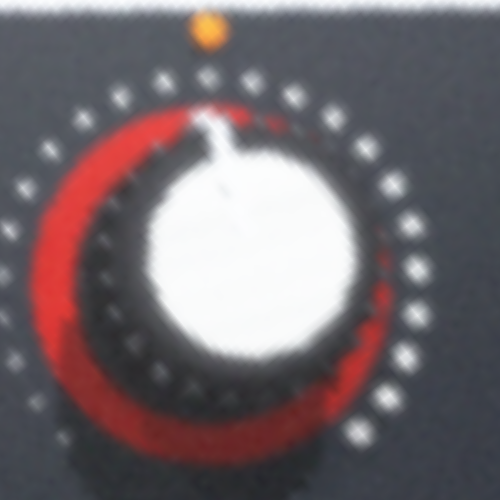

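In the rectified view the pointer tip is at (205,115) against the cap centre (250,252). That is about 18° anticlockwise of up-slope, so the dial reads about 117° and rests on the 4th click. Next I'll locate the jug.

```bash
python3 - <<'E'
from h import *
f=np.load("top.npz"); c=eyes.calibration("top"); k=ray(245.1,184.3,.197,c,f["T"]); P=np.load("topP.npy"); im=f["im"]
J=P[(P[...,2]>.155)&(P[...,2]<.19)&(abs(P[...,0]-.63)<.08)&(abs(P[...,1]-.115)<.06)]
for i in range(4):
    pass
print("knob",k,"handle",ray(275.4,180.3,.173,c,f["T"]))
for n in("top","scene"):
    f=np.load(n+".npz");im=f["im"];P=np.load(n+"P.npy")
    m=(im.max(2)<75)&(P[...,2]>.12)&(P[...,2]<.18)&(abs(P[...,0]-.63)<.1)&(P[...,1]<.1)&(P[...,1]>0)
    print(n,m.sum(),P[m].mean(0),P[m].min(0),P[m].max(0))
s=env.get_state();q=s["orientation"];R=Ro.from_quat([*q[1:],q[0]])
for yaw in (90,97,83):
    t=Ro.from_euler('z',yaw,degrees=True)*Ro.from_quat([1,0,0,0]); print(yaw,(t*R.inv()).as_rotvec()/np.pi)
E
```

```text
knob [0.62145906 0.1198505  0.197     ] handle [0.63476809 0.03814104 0.173     ]
top 12 [0.63595552 0.03901342 0.16625935] [0.63280869 0.03612862 0.14356763] [0.64144624 0.0420083  0.17455357]
scene 107 [0.62916466 0.04596096 0.14555419] [0.58531001 0.03143852 0.12015882] [0.64193187 0.09459166 0.17412485]
90 [ 0.05387623  0.1634554  -0.21494724]
97 [ 0.04352024  0.16538772 -0.17701027]
83 [ 0.06424008  0.16107913 -0.25286813]
```

```bash
python3 -m jog '[0,-0.25,0.65,0.0405,0.166,-0.166,0.3,0,-0.25,0.65,0.0405,0.166,-0.166,0.3,0,-0.25,0.65,0.0405,0.166,-0.166,0.3,0,-0.25,0.65,0.0405,0.166,-0.166,0.3,0,-0.25,0.65,0.0405,0.166,-0.166,0.3,0,-0.25,0.65,0.0405,0.166,-0.166,0.3,0,-0.25,0.65,0.0405,0.166,-0.166,0.3,0,-0.25,0.65,0.0405,0.166,-0.166,0.3]'
python3 -m jog '[0.97,-0.34,0,0,0,0,0.3,0.97,-0.34,0,0,0,0,0.3,0.97,-0.34,0,0,0,0,0.3,0.97,-0.34,0,0,0,0,0.3,0.97,-0.34,-0.2,0,0,0,0.3,0.97,-0.34,-0.2,0,0,0,0.3,0.97,-0.34,-0.2,0,0,0,0.3,0.97,-0.34,-0.2,0,0,0,0.3]'
python3 - <<'E'
from h import *
im,d,c,T=cam("wrist"); np.savez("w6.npz",im=im,d=d,T=T); cv2.imwrite("pics/w6.png",im[...,::-1])
E
```

```text
clock: 11.6
tcp_pos: [0.4413, 0.1049, 0.3138]
orientation: [-0.004, 0.65, 0.76, -0.003]
wrist_force: [0.9, -0.4, -0.2]
finger_gap: 0.0555
grip_force: 0.0
clock: 12.27
tcp_pos: [0.632, 0.0378, 0.2748]
orientation: [-0.003, 0.649, 0.761, -0.002]
wrist_force: [-1.1, 0.7, 0.6]
finger_gap: 0.0557
grip_force: 0.0
```

View pics/w6.png

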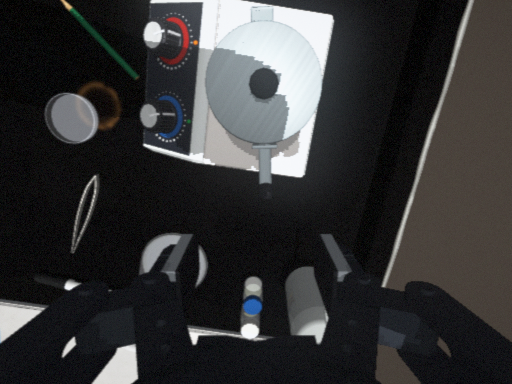

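The wrist view shows the lid knob at (264,83) and the handle running straight down the picture to its dark end at about (266,190), square to the closing line.

```bash
python3 - <<'E'
from h import *
f=np.load("w6.npz"); im,d,T=f["im"],f["d"],f["T"]; c=eyes.calibration("wrist"); P=pts(d,c,T)
m=(P[...,2]>.16)&(P[...,2]<.2); k,l,st,ce=cv2.connectedComponentsWithStats(m.astype(np.uint8))
for i in range(1,k):
    if st[i,4]>30: print(st[i],P[l==i].mean(0).round(4))
K=P[(P[...,2]>.192)&(P[...,2]<.202)]; print("knob",len(K),K.mean(0).round(4))
v,u=np.indices(d.shape)
w=(u>245)&(u<290)&(v>140)&(v<210)
H=P[w&(P[...,2]>.166)&(P[...,2]<.18)]; print("grip top",len(H),H.mean(0).round(4),H.min(0).round(4),H.max(0).round(4))
for r in range(146,200,4):
    q=P[r,245:290]; b=(q[:,2]>.13)&(q[:,2]<.19); 
    if b.any(): print(r,b.sum(),q[b].mean(0).round(4))
s=(P[...,2]>.075)&(P[...,2]<.084)&(im.min(2)>120)&(v<180); print("plate",s.sum(),cv2.minAreaRect((P[s][:,:2]*1000).astype(np.float32)))
E
```

```text
[  206     6   117   193 12385] [0.624  0.1182 0.1812]
[ 446  113   66  202 5507] [0.8203 0.0355 0.1786]
[438 337  13  20 101] [ 0.8203 -0.0755  0.1813]
[412 376   9   8  43] [ 0.8202 -0.1331  0.1642]
knob 1819 [0.7416 0.0573 0.1966]
grip top 823 [0.6352 0.0585 0.1705] [0.6187 0.033  0.1663] [0.6447 0.0815 0.1793]
146 26 [0.632  0.0752 0.1701]
150 12 [0.6326 0.0719 0.169 ]
154 13 [0.6335 0.0689 0.1691]
158 13 [0.634  0.0657 0.1693]
162 13 [0.6345 0.0625 0.169 ]
166 13 [0.635  0.0593 0.1691]
170 13 [0.6356 0.056  0.1687]
174 12 [0.6365 0.0529 0.169 ]
178 13 [0.6368 0.0491 0.167 ]
182 14 [0.6378 0.0458 0.1669]
186 14 [0.638  0.0438 0.1719]
190 14 [0.6385 0.0407 0.1727]
194 13 [0.6386 0.0373 0.1728]
198 8 [0.6396 0.0339 0.1722]
plate 6254 ((596.6248168945312, 116.33830261230469), (171.2743377685547, 164.157470703125), 0.7610533833503723)
```

```bash
python3 -m jog '[0.03,0.01,0,0,0,0,0.3,0.03,0.01,-0.2,0,0,0,0.3,0.03,0.01,-0.35,0,0,0,0.3,0.03,0.01,-0.5,0,0,0,0.3,0.03,0.01,-0.6,0,0,0,0.3,0.03,0.01,-0.71,0,0,0,0.3,0.03,0.01,-0.71,0,0,0,0.3,0.03,0.01,-0.71,0,0,0,0.3]'
python3 -m jog '[0,0,0,0,0,0,-0.3,0,0,0,0,0,0,-0.6,0,0,0,0,0,0,-0.8,0,0,0,0,0,0,-1,0,0,0,0,0,0,-1,0,0,0,0,0,0,-1,0,0,0,0,0,0,-1,0,0,0,0,0,0,-1]' 110
```

```text
clock: 12.98
tcp_pos: [0.6387, 0.0404, 0.136]
orientation: [-0.001, 0.649, 0.761, -0.001]
wrist_force: [0.0, -0.3, -0.1]
finger_gap: 0.0556
grip_force: 0.0
clock: 13.65
tcp_pos: [0.64, 0.0395, 0.1371]
orientation: [-0.0, 0.649, 0.76, -0.0]
wrist_force: [-2.7, -0.9, 6.7]
finger_gap: 0.0107
grip_force: 107.2
```

```bash
python3 -m jog '[0,0,0.02,0,0,0,-1,0,0,0.05,0,0,0,-1,0,0,0.08,0,0,0,-1,0,0,0.12,0,0,0,-1,0,0,0.16,0,0,0,-1,0,0,0.2,0,0,0,-1,0,0,0.24,0,0,0,-1,0,0,0.25,0,0,0,-1,0,0,0.25,0,0,0,-1,0,0,0.25,0,0,0,-1]'
python3 - <<'E'
from h import *
print(env.get_state()["ft_torque"])
for n in("wrist","scene"):
    im,d,c,T=cam(n); P=pts(d,c,T); cv2.imwrite(f"pics/l_{n}.png",im[...,::-1])
    v,u=np.indices(d.shape)
    m=(P[...,2]>.17)&(P[...,2]<.26)&(np.hypot(P[...,0]-.622,P[...,1]-.12)<.040)&(np.hypot(P[...,0]-.622,P[...,1]-.12)>.015)
    if n=="wrist": m&=(v<250)
    q=P[m]; z=np.median(q[:,2]); q=q[abs(q[:,2]-z)<.012]
    for _ in range(5):
        ce=q.mean(0); nn=np.linalg.svd(q-ce,full_matrices=False)[2][2]; nn*=np.sign(nn[2]); q=q[abs((q-ce)@nn)<.004]
    print(n,len(q),ce.round(4),nn.round(3))
E
```

```text
clock: 14.48
tcp_pos: [0.6395, 0.0396, 0.1852]
orientation: [-0.001, 0.649, 0.76, -0.001]
wrist_force: [-0.5, 0.4, -5.8]
finger_gap: 0.0104
grip_force: 107.2
[-0.32928918 -0.08488567 -0.01072328]
wrist 31752 [0.6248 0.1108 0.2294] [-0.013 -0.025  1.   ]
scene 229 [0.6088 0.1269 0.2284] [-0.064  0.023  0.998]
```

```bash
python3 -m jog '[0,0.04,0.1,0,0,0,-1,-0.01,0.1,0.1,0,0,0,-1,-0.03,0.18,0.1,0,0,0,-1,-0.05,0.28,0.1,0,0,0,-1,-0.07,0.38,0.1,0,0,0,-1,-0.09,0.48,0.1,0,0,0,-1,-0.11,0.58,0.1,0,0,0,-1,-0.13,0.68,0.1,0,0,0,-1,-0.14,0.76,0.1,0,0,0,-1,-0.15,0.82,0.1,0,0,0,-1,-0.15,0.84,0.1,0,0,0,-1,-0.15,0.84,0.1,0,0,0,-1]'
python3 -m jog '[-0.01,0.03,0,0,0,0,-1,-0.03,0.1,0,0,0,0,-1,-0.05,0.18,0,0,0,0,-1,-0.06,0.26,0,0,0,0,-1,-0.07,0.31,0,0,0,0,-1,-0.073,0.34,0,0,0,0,-1,-0.073,0.35,0,0,0,0,-1,-0.073,0.35,0,0,0,0,-1,-0.073,0.35,0,0,0,0,-1]'
python3 - <<'E'
from h import *
for n in("top","scene"):
    im,d,c,T=cam(n); P=pts(d,c,T); np.savez("m_"+n+".npz",im=im,d=d,T=T,P=P)
im,d,c,T=cam("wrist"); P=pts(d,c,T); hsv=cv2.cvtColor(im,cv2.COLOR_RGB2HSV).astype(int)
m=(hsv[...,0]>5)&(hsv[...,0]<22)&(hsv[...,1]>80)&(hsv[...,2]>60)&(P[...,2]<.025)&(P[...,2]>-.01)
q=P[m]; A=q[:,:2]; print("mat px",len(q),q.min(0),q.max(0),np.median(q[:,2]))
(x,y),r=cv2.minEnclosingCircle((A*1000).astype(np.float32)); print(x,y,r)
cv2.imwrite("pics/w7.png",im[...,::-1])
E
```

```text
clock: 15.58
tcp_pos: [0.6091, 0.2088, 0.2047]
orientation: [-0.001, 0.649, 0.761, -0.001]
wrist_force: [0.2, -0.2, -4.3]
finger_gap: 0.0102
grip_force: 107.7
clock: 16.33
tcp_pos: [0.5949, 0.2773, 0.205]
orientation: [-0.001, 0.65, 0.76, -0.001]
wrist_force: [-0.8, 0.2, -4.5]
finger_gap: 0.0101
grip_force: 107.7
mat px 334 [ 0.32770604  0.08072222 -0.00138133] [0.44265281 0.3918466  0.02025694] 0.0012386154661436222
384.5062561035156 237.4502716064453 164.5129852294922
```

View pics/w7.png

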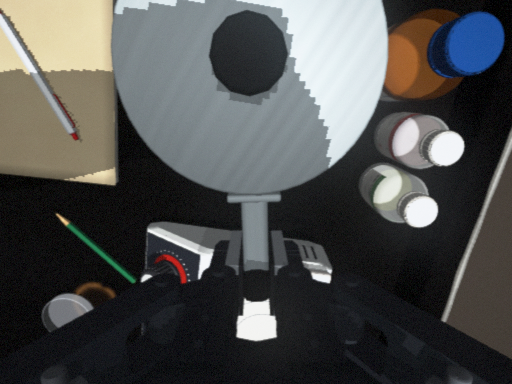

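The wrist view shows the jug level, with its lid knob at (248,52). The bottles at the right are well clear, and the mat is hidden below. I'll check the offset against the first wrist picture of the mat.

```bash
python3 - <<'E'
from h import *
from scipy.optimize import least_squares
s=env.get_state(); im,d,c,T=cam("wrist"); P=pts(d,c,T); q=P[40:65,238:258].reshape(-1,3); print("knob",np.median(q,0).round(4),ray(248,52,.269,c,T).round(4))
f=np.load("w1.npz"); im,T=f["im"],f["T"]; P=pts(f["d"],c,T); hsv=cv2.cvtColor(im,cv2.COLOR_RGB2HSV).astype(int)
m=((hsv[...,0]>5)&(hsv[...,0]<22)&(hsv[...,1]>100)&(hsv[...,2]>100)&(P[...,2]>.002)); m[100:]=0
ct=max(cv2.findContours(m.astype(np.uint8),0,1)[0],key=cv2.contourArea)[:,0]; ct=ct[ct[:,1]>2]
A=np.array([ray(u,v,.008,c,T)[:2] for u,v in ct]); r=least_squares(lambda p:np.hypot(*(A-p[:2]).T)-p[2],[.577,.358,.066],loss="soft_l1",f_scale=.001); print("mat w1",r.x.round(4),r.cost)
m_=np.load("m_top.npz"); im,P=m_["im"],m_["P"]; ct=eyes.calibration("top")
k=(im.max(2)<80)&(P[...,2]>.235)&(P[...,2]<.29)&(abs(P[...,0]-.578)<.03)&(abs(P[...,1]-.358)<.03); print("top knob",k.sum(),P[k].mean(0).round(4))
E
```

```text
knob [0.5806 0.3573 0.2645] [0.5809 0.3567 0.269 ]
mat w1 [0.5797 0.3557 0.065 ] 8.913263479970947e-06
top knob 0 [nan nan nan]<stdin>:9: RuntimeWarning: Mean of empty slice.
  ret = um.true_divide(
```

The jug is within 2 mm of the mat's centre, and its base is at z ≈ 0.147. I'll lower it.

```bash
python3 -m jog '[0,0,-0.05,0,0,0,-1,0,0,-0.13,0,0,0,-1,0,0,-0.22,0,0,0,-1,0,0,-0.31,0,0,0,-1,0,0,-0.4,0,0,0,-1,0,0,-0.48,0,0,0,-1,0,0,-0.54,0,0,0,-1,0,0,-0.59,0,0,0,-1,0,0,-0.62,0,0,0,-1,0,0,-0.64,0,0,0,-1,0,0,-0.64,0,0,0,-1,0,0,-0.64,0,0,0,-1]'
python3 -m jog '[0,0,-0.01,0,0,0,-1,0,0,-0.02,0,0,0,-1,0,0,-0.025,0,0,0,-1,0,0,-0.03,0,0,0,-1,0,0,-0.03,0,0,0,-1]' | grep -E "tcp|wrist"
python3 -m jog '[0,0,-0.006,0,0,0,-1,0,0,-0.006,0,0,0,-1,0,0,-0.006,0,0,0,-1]' | grep -E "tcp|wrist"
```

```text
clock: 17.53
tcp_pos: [0.5951, 0.2776, 0.0775]
orientation: [-0.001, 0.649, 0.76, -0.001]
wrist_force: [-0.4, 0.3, -3.4]
finger_gap: 0.0103
grip_force: 107.6
tcp_pos: [0.5947, 0.2775, 0.071]
wrist_force: [-1.0, -0.6, -3.9]
tcp_pos: [0.5948, 0.2775, 0.0699]
wrist_force: [0.3, -0.2, -3.4]
```

```bash
for i in 1 2 3 4 5; do python3 -m jog '[0,0,-0.005,0,0,0,-1,0,0,-0.005,0,0,0,-1,0,0,-0.005,0,0,0,-1]' | grep -E "tcp|wrist"; done
```

```text
tcp_pos: [0.5948, 0.2775, 0.0689]
wrist_force: [0.6, -0.1, -3.8]
tcp_pos: [0.5948, 0.2775, 0.0678]
wrist_force: [0.4, -0.3, -4.9]
tcp_pos: [0.5949, 0.2776, 0.0669]
wrist_force: [-0.4, 0.2, -4.2]
tcp_pos: [0.595, 0.2775, 0.0664]
wrist_force: [-1.0, -1.2, -0.8]
tcp_pos: [0.5952, 0.2774, 0.0663]
wrist_force: [-2.5, -3.1, 5.8]
```

Contact came where expected, at TCP z ≈ 0.066. I'll open gently and withdraw straight up.

```bash
python3 -m jog '[0,0,0.005,0,0,0,-0.6,0,0,0.005,0,0,0,-0.4,0,0,0.005,0,0,0,-0.2,0,0,0.005,0,0,0,0,0,0,0.005,0,0,0,0.1,0,0,0.005,0,0,0,0.1,0,0,0.005,0,0,0,0.1,0,0,0.005,0,0,0,0.1]' 20
python3 -m jog '[0,0,0.1,0,0,0,0.1,0,0,0.3,0,0,0,0.1,0,0,0.5,0,0,0,0.1,0,0,0.7,0,0,0,0.1,0,0,0.9,0,0,0,0.1,0,0,1,0,0,0,0.1,0,-0.3,1,0,0,0,0.1,-0.3,-0.3,1,0,0,0,0.1,-0.5,-0.3,1,0,0,0,0.1,-0.7,-0.3,1,0,0,0,0.1,-0.7,-0.3,1,0,0,0,0.1,-0.7,-0.3,1,0,0,0,0.1]' | head -2
python3 - <<'E'
from h import *
for n in("top","scene"):
    im,d,c,T=cam(n); P=pts(d,c,T)
    m=(P[...,2]>.09)&(P[...,2]<.125)&(np.hypot(P[...,0]-.58,P[...,1]-.357)<.05); print(n,m.sum(),P[m].mean(0).round(4) if m.any() else '')
    K=(P[...,2]>.115)&(P[...,2]<.135)&(np.hypot(P[...,0]-.58,P[...,1]-.357)<.03); print("knob",K.sum(),P[K].mean(0).round(4),P[K].max(0).round(4))
    if n=="scene": cv2.imwrite("pics/end.png",im[...,::-1])
E
```

```text
clock: 20.12
tcp_pos: [0.5948, 0.2776, 0.0658]
orientation: [-0.001, 0.649, 0.76, -0.001]
wrist_force: [-0.1, 0.1, 0.1]
finger_gap: 0.0469
grip_force: 0.0
clock: 21.12
tcp_pos: [0.4507, 0.2172, 0.2668]
top 734 [0.5794 0.3563 0.1079]
knob 48 [0.5781 0.3593 0.1218] [0.589  0.383  0.1265]
scene 1016 [0.5608 0.3618 0.1062]
knob 65 [0.5754 0.3587 0.1239] [0.587  0.3674 0.1279]
```

View pics/end.png

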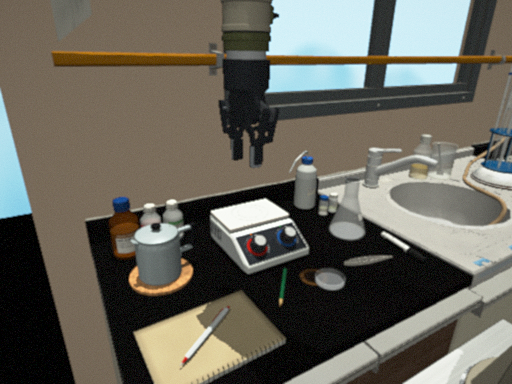

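The jug stands upright in the middle of the mat at (160,265). Everything else is where it was, and the gripper is clear.

```bash
python3 -c "
from h import *
print(env.hand_in())"
```

```text
the job is handed in; nothing more can be done
None
```

The job is handed in (no verdict came back): the heating dial went to its stop and then to the fourth click, checked by its pointer, and the jug stands upright on the cork mat, about 2 mm off centre by my measurement, with nothing else visibly moved.

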